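# Shut the harmonica case and snap its latch

## Robot

A 7-joint arm with a two-finger parallel gripper is mounted at the origin on the work surface. World frame = base frame: x ahead of the robot, y to its left, z up, the work surface at z = 0. Lengths are in m, angles in rad, forces in N, time in s.
With the tool pointing down it reaches from about 0.4 to 0.85 m from the base axis. Payload 4.4 kg.
Tool frame: the origin (TCP) lies on the centre line of the jaws, within the pads' length; the fingertips stand 22 mm ahead of it and the grasp point (between the pads) lies 3 mm ahead of it; z points along the fingers, x is the direction in which the jaws open and shut, and the axes are right-handed (so a half turn about z gives the same grasp; the last joint's range is limited). The gripper opens to 94 mm and grips with 3 to 60 N. Pads are 16 mm wide; open, the fingers measure 119 mm over their backs; the gripper's body (75 mm by 177 mm) begins 78 mm behind the grasp point.
Start: joints at [-0.066, 0.628, 0.038, 1.517, -0.027, 0.996, -0.02], TCP at [0.65, 0, 0.205] pointing down, gripper open.
Joint ranges: [-3.06, 3.06], [-0.37, 2.12], [-1.25, 1.32], [0.18, 2.47], [-1.1, 4.24], [0.23, 1.98], [-2.94, 2.94]. Speed limits (rad/s): [2.57, 2.57, 3.14, 3.14, 3.14, 3.14, 3.14].

## Interface

Orientations are given as [roll, pitch, yaw] about the fixed x, y, z axes, in that order (R = Rz(yaw) Ry(pitch) Rx(roll)).
In Python, from plant import sense, grab_frame, get_calibration, job_done, search_frame, mark_of gives the robot as it stands.
- The arm moves only by the tool servo_tool, never from a script. Its argument "increments" is text: rows parted by semicolons, each of 7 numbers parted by spaces: the shift along the world's x, y, z in m, then the turn, a rotation vector about the world's x, y, z in rad, then the opening, from 0 (shut) to 1 (fully open). In form: tx ty tz rx ry rz jaw; .... A call has 1 to 12 rows; each row shifts and turns the commanded pose from where the row before left it; what a row does not reach is not made up. A row lasts 1/12 s, in which the tool goes at most 41.7 mm and 7.16 degrees, less where a joint would pass 70% of its speed; a pose out of reach is approached as far as the arm can. A call with a gripper value outside its range is refused whole. The fingers move at their own pace and stop on an object; "grip_force" is the grip in N (left out, the last holds). Time passes only in rows, so rows that do not move let the fingers close. It gives the time, the measured TCP pose, the force and the opening at its end, in the units of the state.
- sense(): the state, without advancing time (a new reading comes with each control period).
- grab_frame(name): name is "scene" or "side" or "wrist"; returns the picture (480x640x3 uint8, red, green, blue); there is no depth.
- get_calibration(name): a dict with "fx", "fy", "cx", "cy" (pixels), "R" (3x3) and "t" (3): a world point X has camera coordinates R X + t; the wrist camera has in their place "T_tool_cam" (4x4, takes a point from camera to tool coordinates, whose origin is the TCP and whose axes are the tool frame's). Camera axes: x right, y down, z forward; pixel columns grow to the right and rows downward; lengths in m; the calibration is good to about 2 mm. A picture is of the moment at which its call begins: read the wrist's pose just before it. get_calibration takes no time and is no camera call.
- job_done(): hands the job in, once; it reports no verdict.
Trained networks look in the newest picture that a camera, given by its name, has taken for a name from the list of things; names that differ only in an ending like _2 or _b are one class to them, and where a whole thing is asked for, a point or a joint stands for the part that bears it (a point fixed in the world has none). Each returns a list of dicts, best first, with "p" (0 to 1); they miss things now and then, are a little off and sometimes report something else, mostly with a low value. They report only what shows in the picture. A call takes as long as a camera call.
- search_frame(camera, name): "point" ([x, y, z] in m, in the coordinates of the camera as it stood for that picture, good to about 4 mm: the middle of the surface that is visible of it).
- mark_of(camera, name): "point" ([x, y, z] in m, in the coordinates of the camera as it stood for that picture, good to about 4 mm: a listed point, or the origin of a listed thing).
The state is a dict: "clock": time; "joints": joint angles; "qvel": joint speeds; "tau": joint torques, N m; "tool_pos": TCP position; "ee_rot": TCP orientation; "contact_force": force on the tool from outside, world axes, zero at the start; "moment": the same for the moment, N m; "finger_gap": opening from 0.0 (shut) to 1.0 (fully open).
Only numpy, scipy, OpenCV 4.12 (cv2) and the standard library are available. Lean on these libraries where they do the work, as an engineer would, in place of code of your own. Each camera call takes 0.05 s, during which the arm holds its last target.

## Task

Shut the red harmonica case by pushing with the fingertips only: swing its open lid down, without slamming it, then push the thumb lever of the latch on its front down past its centre, so that it snaps over against the front of the case and draws the lid fully shut. Do not squeeze, lift or tip the case or shove it out of its place, and leave everything else on the ledge where it is.

Things in the scene. Friction and masses are not known exactly. Their poses are not given: they have to be found in the camera images.
- case: Red plastic case for harmonicas, lying loose on the white ledge on rubber feet, about 1.1 kg. 124 mm deep (x), 146 mm wide (y), 64 mm tall when shut: base 42 mm, lid 22 mm. Origin: centre of its underside, on the ledge. Its x axis points from the latch (front, -x side, towards the robot) to the lid's hinge (back, +x side), y to its left, z up.
- lid (a joint): Lid angle about the hinge along the base's top back edge, rad: 0 fully shut, 1.57 upright, stop at 1.8 leaning back. Stiff hinge: above about 0.8 the lid stays where left and takes about 1 N at its edge to move, below that it sinks slowly. Rubber bumpers in the base hold an unlatched lid ajar at about 0.05 rad (6 mm at the front); pressed down it comes up again until latched.
- lid_hinge (a point): Middle of the lid's hinge line, on the back of the case at its mid width, 42 mm above the ledge; fixed to the case. The line runs along the case's y.
- lid_edge (a point): Middle of the lid's outer front edge: on the lid's outer (top) face, 124 mm from the hinge line along the lid and 22 mm out from the plane through the hinge. It moves with the lid: when the lid stands upright this is the top edge of its back side. The lid is 146 mm wide, a hollow shell with a flat outer face.
- latch (a joint): Angle of the latch's thumb lever about its pin, rad: 0 open (stands out from the case front, 40 degrees above level), 0.70 level, 2.30 shut (hangs down along the front). A spring throws it to the nearer end; centre at about 1.15, up to 1.4 with the lid's load. Takes about 5 N at its tip. On its way down its wire bail hooks the lid's keeper, if the lid rests on its bumpers, and draws it home.
- latch_pin (a point): The lever's pivot pin, along the case's y, at its mid width, 10 mm out from the front face, 38 mm above the ledge; fixed to the case. Bracket and wire bail reach 20 mm to each side. The bail stands on the lever near the pin: while open its bar is 18 mm out from the front face, 67 mm above the ledge, so push the lever further out, near its tip. The lid's keeper stands 12 mm out.
- latch_tip (a point): Free end of the thumb lever, in the middle of its width, 30 mm from the pin; moves with the lever. The lever is a steel plate 24 mm wide, 2 mm thick with a rolled end of 4 mm. Open, it is 23 mm further out from the case than the pin and 57 mm above the ledge; shut, it is 8 mm above the ledge.
- harmonica: Bystander: chrome ten-hole harmonica lying flat near the case, 102 x 27 x 20 mm. Origin under its centre.
- winder: Bystander: green peg winder, a small crank lying flat near the case, about 105 x 67 mm and 21 mm tall. Origin under its middle.
- mug: Bystander: white ceramic mug, 82 mm across, 95 mm tall, with two wooden drumsticks standing in it, 410 mm tall in all. Origin under its centre.
- pick_tin: Bystander: round aluminium tin 62 mm across, 26 mm tall, behind the case. Origin under its centre.
- screwdriver: Bystander: screwdriver 150 mm long lying on the ledge. Origin under its middle.
- songbook: Bystander: closed blue book 215 x 150 x 14 mm. Origin under its centre.
- tuner_mount: Bystander: tilted aluminium tuner mount with a black turning knob at its side, base 90 x 120 mm, about 105 mm tall. Origin under its centre.

How it is judged:
By the outcome, as a careful person would: the job done as asked, in the order asked, and still so for the second after the job is handed in, with the robot touching nothing.
It also fails if it takes over 45 s, if anything falls off the work surface, if the arm or the gripper's body presses on something with over 40 N, if the wrist force passes 120 N, or if a joint passes its speed limit or range.

## Working session

There is one attempt and no reset: what is moved stays moved. The work goes in short steps, Python scripts to look and compute and a tool call to move; the robot and the scene stay as the last step left them, time stands still between calls to the robot, and variables do not carry over. Pictures are saved under pics/ and viewed, and the job is handed in when it is done.

Besides the shell and the picture viewer there is one more tool, called after "Request:" as name(argument=value, ...) on one line, values as JSON. servo_tool: Moves the arm, as the interface text tells. Its arguments: {"type":"object","properties":{"increments":{"type":"string"},"grip_force":{"type":"number"}},"required":["increments"]}

```bash
mkdir -p pics
cat > h.py <<'E'
import numpy as np,cv2
from plant import *
from scipy.spatial.transform import Rotation as Ro
def toW(cam,p,s=None):
    c=get_calibration(cam);p=np.array(p)
    if cam=='wrist':
        T=np.array(c['T_tool_cam']);q=T[:3,:3]@p+T[:3,3]
        return Ro.from_euler('xyz',s['ee_rot']).as_matrix()@q+np.array(s['tool_pos'])
    return np.array(c['R']).T@(p-np.array(c['t']))
def shot(cam,fn):
    s=sense();im=grab_frame(cam);cv2.imwrite('pics/'+fn,im[:,:,::-1]);return s,im
E
python3 - <<'E'
from h import *
print(sense())
for c in ['scene','side']:
    s,im=shot(c,c+'0.png')
    for n in ['case','lid_hinge','lid_edge','latch_pin','latch_tip']:
        for d in mark_of(c,n)[:2]: print(c,n,round(d['p'],2),toW(c,d['point'],s).round(4))
E
```

```text
{'clock': 0.0, 'joints': array([-0.06578911,  0.62931447,  0.03840738,  1.51837993, -0.02700064,
        0.99632594, -0.02001771]), 'qvel': array([-4.36068024e-04, -3.41019861e-04,  1.80302965e-03, -7.38452472e-04,
       -4.53353895e-04, -3.99665717e-05, -8.35746806e-04]), 'tau': array([ 1.05774864e-04, -5.49729431e+01,  1.14371493e+00, -1.86633307e+01,
       -5.21096285e-02,  2.37884105e-02,  1.36332897e-04]), 'tool_pos': array([6.49310865e-01, 4.19322601e-05, 2.04070226e-01]), 'ee_rot': array([ 3.14158942e+00,  1.91091400e-03, -1.25200675e-06]), 'contact_force': array([0.13702631, 0.45718893, 0.05643683]), 'moment': array([-0.02412457, -0.01210639, -0.05061157]), 'finger_gap': 1.0005772378129822}
scene case 0.77 [0.5884 0.0774 0.002 ]
scene lid_hinge 0.89 [0.6479 0.0904 0.0426]
scene lid_edge 0.45 [ 0.7874  0.0431 -0.0017]
scene lid_edge 0.43 [0.3968 0.4929 0.0025]
scene latch_pin 0.86 [0.5154 0.0611 0.0375]
scene latch_tip 0.42 [0.4903 0.0512 0.055 ]
side case 0.97 [ 0.584   0.074  -0.0047]
side lid_hinge 0.61 [0.6459 0.0886 0.0407]
side lid_edge 0.71 [0.6495 0.0907 0.1646]
side latch_pin 0.74 [0.5212 0.059  0.0369]
side latch_tip 0.44 [0.4972 0.0583 0.059 ]
```

View pics/scene0.png

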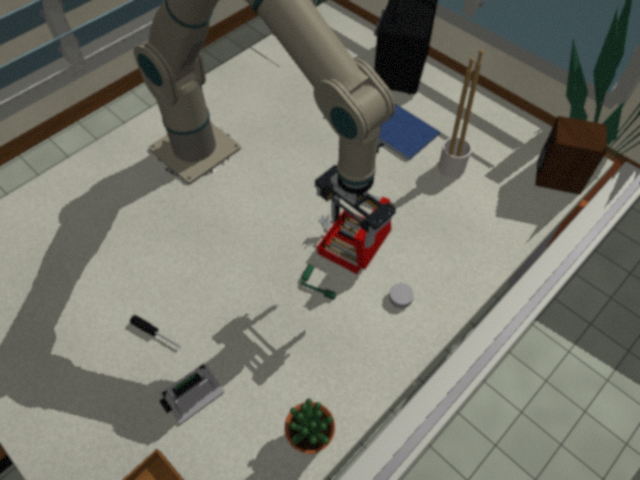

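View pics/side0.png

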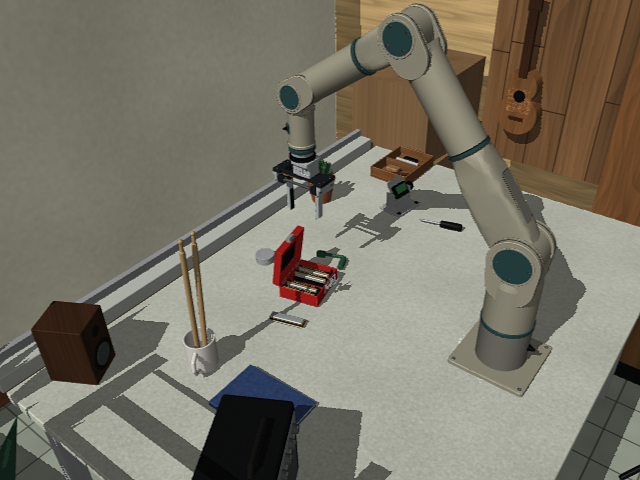

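Run:
```python
from h import *
s,im=shot('wrist','w0.png')
print(get_calibration('wrist'))
for n in ['lid_hinge','lid_edge','latch_pin','latch_tip','case']:
    for d in mark_of('wrist',n)[:2]: print('w',n,round(d['p'],2),toW('wrist',d['point'],s).round(4))
for c in ['scene','side']:
    for n in ['harmonica','winder','mug','pick_tin']:
        for d in mark_of(c,n)[:1]: print(c,n,round(d['p'],2),toW(c,d['point'],s).round(3))
```

```text
{'fx': 377.12867875176545, 'fy': 377.12867875176545, 'cx': 323.4766778308883, 'cy': 240.77915850862647, 'T_tool_cam': array([[ 9.99999746e-01, -3.80402250e-04, -6.02874251e-04,
        -3.74964405e-04],
       [ 5.06389766e-04,  9.74316144e-01,  2.25183916e-01,
        -6.46931886e-02],
       [ 5.01729648e-04, -2.25184164e-01,  9.74316089e-01,
        -1.80773567e-01],
       [ 0.00000000e+00,  0.00000000e+00,  0.00000000e+00,
         1.00000000e+00]])}
w lid_hinge 0.66 [0.5137 0.0564 0.0414]
w lid_edge 0.98 [0.6502 0.0893 0.1656]
w latch_pin 0.94 [0.5116 0.0593 0.0429]
w latch_tip 0.71 [0.4932 0.0548 0.0563]
w case 0.83 [0.5815 0.0768 0.0014]
scene harmonica 0.51 [ 0.538  0.224 -0.006]
scene winder 0.53 [ 0.609 -0.071 -0.002]
scene mug 0.81 [0.611 0.483 0.002]
scene pick_tin 0.66 [ 0.784  0.042 -0.   ]
side harmonica 0.85 [0.544 0.233 0.002]
side winder 0.68 [ 0.613 -0.066  0.001]
side mug 0.67 [ 0.617  0.484 -0.001]
side pick_tin 0.63 [ 0.611 -0.069  0.003]
```

View pics/w0.png

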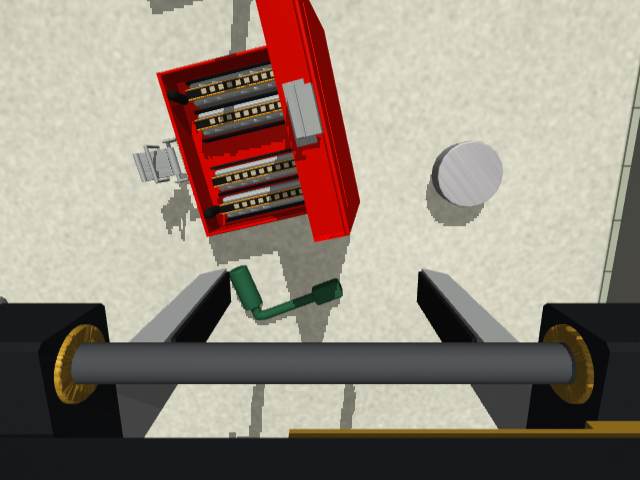

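Run:
```python
from h import *
s=sense();c=get_calibration('wrist')
T=np.array(c['T_tool_cam']);R=Ro.from_euler('xyz',s['ee_rot']).as_matrix();t=np.array(s['tool_pos'])
C=R@T[:3,3]+t
def un(u,v,z):
    d=R@T[:3,:3]@np.array([(u-c['cx'])/c['fx'],(v-c['cy'])/c['fy'],1]); return C+d*(z-C[2])/d[2]
a=un(158,72,.042);b=un(208,236,.042);print(a,b,np.linalg.norm(a-b),np.arctan2(b[0]-a[0],a[1]-b[1]),(a+b)/2)
# lid upper rear/outer edge bottom corner and line
for z in(.16,.165,.17):print(z,un(359,200,z),un(315,240,z),un(350,236,z))
```

```text
[0.50914129 0.13224145 0.042     ] [ 0.54166277 -0.01010319  0.042     ] 0.14601247857990346 0.2246148108280115 [0.52540203 0.06106913 0.042     ]
0.16 [0.6707814 0.0376217 0.16     ] [0.64426874 0.01303544 0.16      ] [0.6657247  0.01554045 0.16      ]
0.165 [0.67031273 0.03822162 0.165     ] [0.64438723 0.01417985 0.165     ] [0.66536802 0.01662939 0.165     ]
0.17 [0.66984406 0.03882154 0.17      ] [0.64450571 0.01532426 0.17      ] [0.66501133 0.01771833 0.17      ]
```

Request:
servo_tool(increments="0 0 0.02 0 0 0.119 0;0 0 0.02 0 0 0.119 0;0.003 0.005 0 0 0 0.119 0;0.003 0.01 0 0 0 0.119 0;0.003 0.01 0 0 0 0.119 0;0.003 0.01 0 0 0 0.119 0;0.004 0.01 0 0 0 0.119 0;0.004 0.01 0 0 0 0.119 0;0.004 0.01 0 0 0 0.119 0;0.004 0.01 0 0 0 0.119 0;0.004 0.01 0 0 0 0.119 0;0.004 0.013 0 0 0 0.119 0", grip_force=10)

```text
clock: 2.3
tool_pos: [0.6863, 0.0975, 0.2449]
ee_rot: [3.142, 0.001, 1.433]
contact_force: [0.4, -0.3, 0.2]
finger_gap: 0.189
```

Request:
servo_tool(increments="0 0 0 0 0 0.119 0;0 0 0 0 0 0.119 0;0 0 0 0 0 0.119 0;0 0 0 0 0 0.01 0;0 0 0 0 0 0 0;0 0 0 0 0 0 0")

```text
clock: 2.8
tool_pos: [0.686, 0.0978, 0.2449]
ee_rot: [-3.141, 0.0, 1.792]
contact_force: [0.4, -0.7, -0.3]
finger_gap: 0.006
```

Run:
```python
from h import *
s,im=shot('wrist','w1.png');shot('side','s1.png')
print(s['tool_pos'],s['ee_rot'],s['finger_gap'],s['clock'],s['contact_force'])
```

```text
[0.68599949 0.09782569 0.24491243] [-3.14142027e+00  1.25101769e-05  1.79181824e+00] 0.006451987664762293 2.8 [ 0.4167899  -0.73188204 -0.31916321]
```

View pics/w1.png

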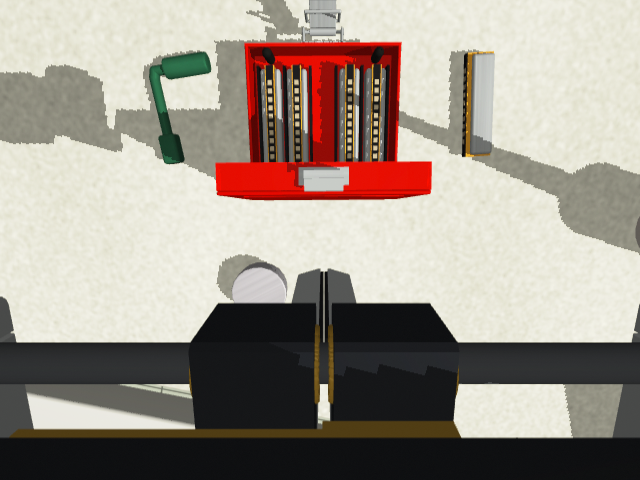

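View pics/s1.png

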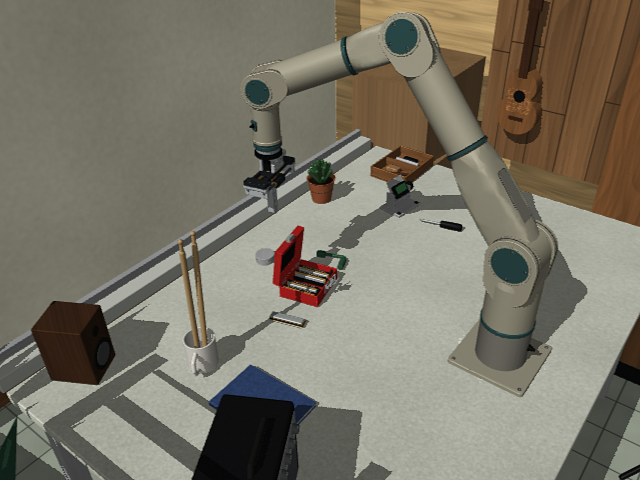

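Request:
servo_tool(increments="0 0 -0.019 0 0 0.004 0;0 0 -0.02 0 0 0 0;0 0 -0.02 0 0 0 0;0 0 -0.015 0 0 0 0;-0.007 -0.0016 0 0 0 0 0;-0.007 -0.0016 0 0 0 0 0;-0.006 -0.0014 0 0 0 0 0;0 0 0 0 0 0 0")

```text
clock: 3.57
tool_pos: [0.6653, 0.0932, 0.1727]
ee_rot: [3.14, 0.001, 1.799]
contact_force: [-0.7, 0.1, 0.3]
finger_gap: 0.003
```

```bash
cat >> h.py <<'E'
H=np.array([.6463,.0887]);U=np.array([.9749,.2227]);N=np.array([-.2227,.9749])
def st():
    s=sense();d=np.array(s['tool_pos'][:2])-H
    print('s,n,z',(d@U).round(4),(d@N).round(4),s['tool_pos'][2].round(4),'F',s['contact_force'].round(2),'t',s['clock']);return s
E
python3 - <<'E'
from h import *
st();shot('wrist','w2.png')
E
```

```text
s,n,z 0.0196 0.0002 0.1727 F [-0.7   0.05  0.26] t 3.5667
```

View pics/w2.png

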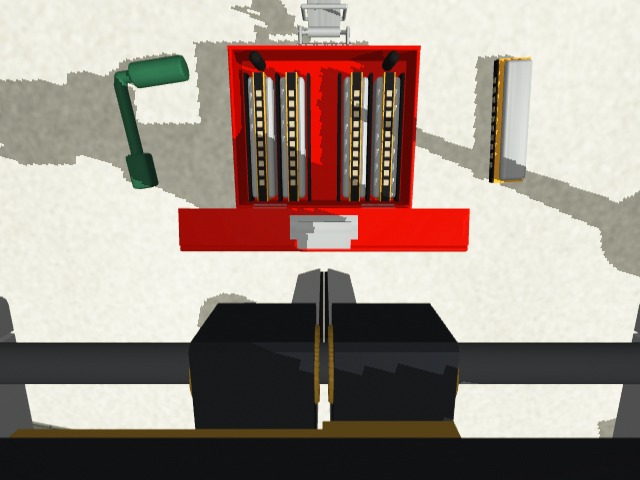

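Request:
servo_tool(increments="-0.0029 -0.0007 -0.0002 0 0 0 0;-0.0029 -0.0007 -0.0002 0 0 0 0;-0.0029 -0.0007 -0.0002 0 0 0 0;-0.0029 -0.0007 -0.0002 0 0 0 0;-0.0029 -0.0007 -0.0002 0 0 0 0;-0.0029 -0.0007 -0.0002 0 0 0 0;-0.0029 -0.0007 -0.0003 0 0 0 0;-0.0029 -0.0007 -0.0003 0 0 0 0;-0.0029 -0.0007 -0.0003 0 0 0 0;-0.0029 -0.0007 -0.0003 0 0 0 0;0 0 0 0 0 0 0")

```text
clock: 4.53
tool_pos: [0.6362, 0.0862, 0.1684]
ee_rot: [-3.141, 0.0, 1.799]
contact_force: [-0.6, 0.2, -0.5]
finger_gap: 0.006
```

Run:
```python
from h import *
st();shot('wrist','w3.png');shot('side','s3.png')
```

```text
s,n,z -0.0104 -0.0002 0.1684 F [-0.57  0.15 -0.51] t 4.5333
```

View pics/w3.png

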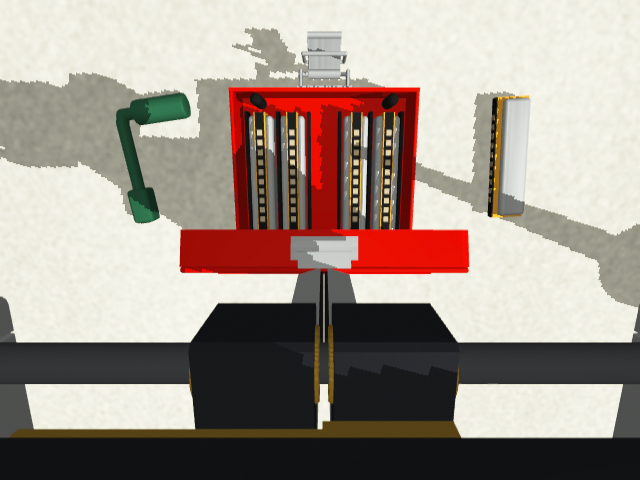

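View pics/s3.png

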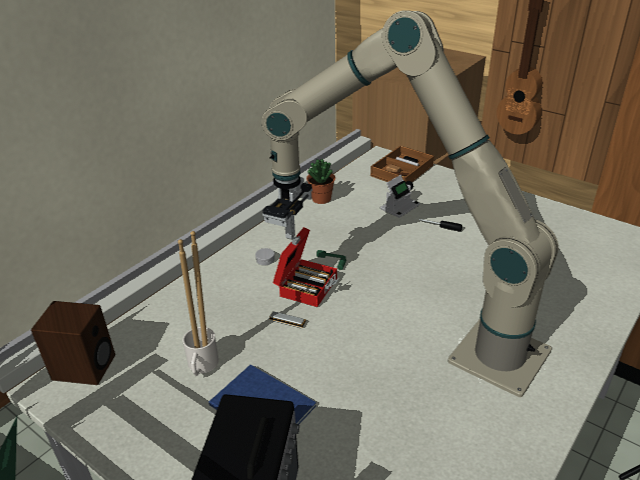

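Request:
servo_tool(increments="-0.0027 -0.0006 -0.0006 0 0 0 0;-0.0027 -0.0006 -0.0006 0 0 0 0;-0.0027 -0.0006 -0.0006 0 0 0 0;-0.0027 -0.0006 -0.0006 0 0 0 0;-0.0027 -0.0006 -0.0006 0 0 0 0;-0.0027 -0.0006 -0.0006 0 0 0 0;-0.0027 -0.0006 -0.0006 0 0 0 0;-0.0027 -0.0006 -0.0013 0 0 0 0;-0.0027 -0.0006 -0.0014 0 0 0 0;-0.0027 -0.0006 -0.0014 0 0 0 0;-0.0027 -0.0006 -0.0014 0 0 0 0;-0.0027 -0.0006 -0.0014 0 0 0 0")

```text
clock: 5.63
tool_pos: [0.6041, 0.0791, 0.1574]
ee_rot: [-3.141, 0.0, 1.799]
contact_force: [-0.7, -0.5, 3.0]
finger_gap: 0.004
```

Run:
```python
from h import *
st();shot('side','s4.png')
```

```text
s,n,z -0.0433 0.0001 0.1574 F [-0.71 -0.51  3.01] t 5.6333
```

View pics/s4.png

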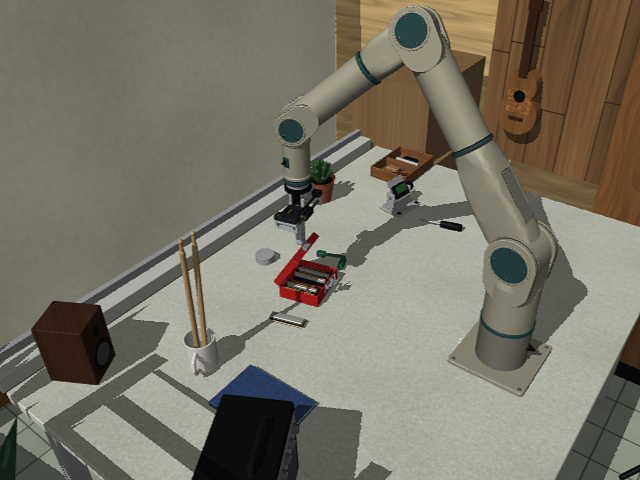

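Request:
servo_tool(increments="-0.0028 -0.0006 -0.002 0 0 0 0;-0.0028 -0.0006 -0.002 0 0 0 0;-0.0028 -0.0006 -0.002 0 0 0 0;-0.0028 -0.0006 -0.002 0 0 0 0;-0.0028 -0.0006 -0.002 0 0 0 0;-0.0028 -0.0006 -0.002 0 0 0 0;-0.0028 -0.0006 -0.002 0 0 0 0;-0.0028 -0.0006 -0.002 0 0 0 0;-0.0017 -0.0004 -0.002 0 0 0 0;-0.0017 -0.0004 -0.002 0 0 0 0;-0.0017 -0.0004 -0.002 0 0 0 0;-0.0017 -0.0004 -0.002 0 0 0 0")

```text
clock: 6.68
tool_pos: [0.575, 0.0727, 0.1333]
ee_rot: [3.142, 0.0, 1.799]
contact_force: [0.4, -0.0, 0.9]
finger_gap: 0.008
```

Run:
```python
from h import *
st();shot('side','s5.png')
```

```text
s,n,z -0.073 0.0003 0.1333 F [ 0.41 -0.03  0.91] t 6.6833
```

View pics/s5.png

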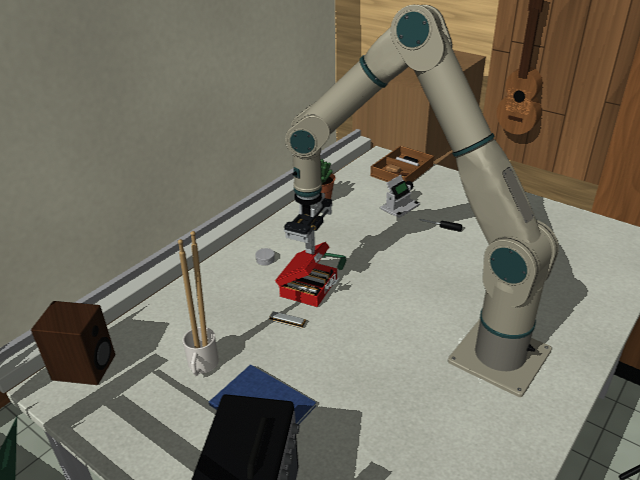

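Request:
servo_tool(increments="-0.0016 -0.0004 -0.002 0 0 0 0;-0.0016 -0.0004 -0.002 0 0 0 0;-0.0016 -0.0004 -0.002 0 0 0 0;-0.0016 -0.0004 -0.002 0 0 0 0;-0.0016 -0.0004 -0.002 0 0 0 0;-0.0014 -0.0003 -0.002 0 0 0 0;-0.0014 -0.0003 -0.002 0 0 0 0;-0.0014 -0.0003 -0.002 0 0 0 0;-0.0014 -0.0003 -0.002 0 0 0 0;-0.0012 -0.0003 -0.002 0 0 0 0;-0.0012 -0.0003 -0.002 0 0 0 0;-0.0012 -0.0003 -0.002 0 0 0 0")

```text
clock: 7.73
tool_pos: [0.5581, 0.0687, 0.1093]
ee_rot: [3.142, -0.0, 1.799]
contact_force: [-0.7, 0.3, 0.1]
finger_gap: 0.005
```

Request:
servo_tool(increments="-0.0008 -0.0002 -0.002 0 0 0 0;-0.0008 -0.0002 -0.002 0 0 0 0;-0.0008 -0.0002 -0.002 0 0 0 0;-0.0005 -0.0001 -0.002 0 0 0 0;-0.0005 -0.0001 -0.0015 0 0 0 0;0 0 -0.0015 0 0 0 0;0 0 -0.0015 0 0 0 0")

```text
clock: 8.32
tool_pos: [0.5549, 0.068, 0.0968]
ee_rot: [3.142, -0.0, 1.799]
contact_force: [-0.4, -0.1, -0.2]
finger_gap: 0.006
```

Run:
```python
from h import *
st();shot('side','s6.png');shot('wrist','w6.png')
```

```text
s,n,z -0.0938 0.0002 0.0968 F [-0.44 -0.07 -0.22] t 8.3167
```

View pics/s6.png

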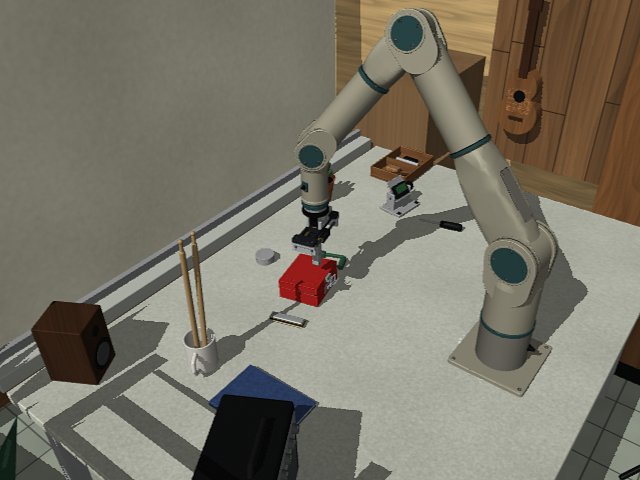

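View pics/w6.png

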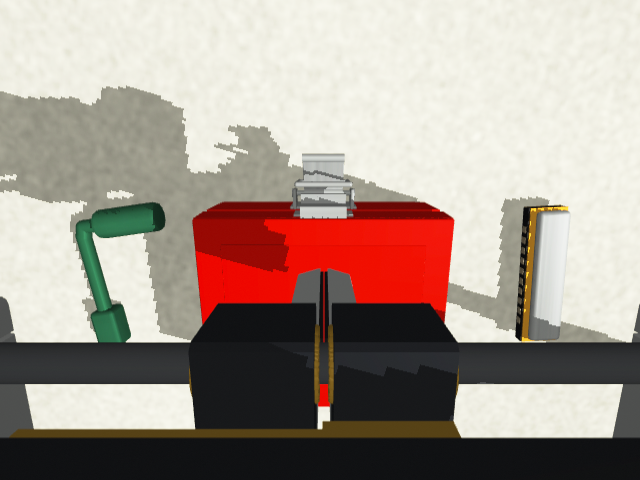

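Request:
servo_tool(increments="0 0 -0.001 0 0 0 0;0 0 -0.001 0 0 0 0;0 0 -0.001 0 0 0 0;0 0 -0.001 0 0 0 0;0 0 -0.001 0 0 0 0;0 0 -0.001 0 0 0 0;0 0 0 0 0 0 0")

```text
clock: 9.0
tool_pos: [0.5547, 0.0679, 0.0907]
ee_rot: [-3.141, -0.0, 1.799]
contact_force: [0.4, 0.6, -0.5]
finger_gap: 0.005
```

Run:
```python
from h import *
st()
```

```text
s,n,z -0.094 0.0001 0.0907 F [ 0.35  0.56 -0.52] t 9.0
```

Request:
servo_tool(increments="0 0 0.005 0 0 0 0;0 0 0.015 0 0 0 0;0 0 0.015 0 0 0 0;-0.012 -0.003 0 0 0 0 0;-0.013 -0.003 0 0 0 0 0;-0.013 -0.003 0 0 0 0 0;-0.013 -0.003 0 0 0 0 0;-0.013 -0.003 0 0 0 0 0;0 0 0 0 0 0 0;0 0 0 0 0 0 0")

```text
clock: 9.83
tool_pos: [0.4912, 0.0529, 0.1265]
ee_rot: [3.141, 0.0, 1.799]
contact_force: [0.2, 0.3, 0.5]
finger_gap: 0.006
```

Run:
```python
from h import *
s=st()
for c in ['side','scene','wrist']:
    s,im=shot(c,c+'7.png')
    for n in ['lid_edge','latch_pin','latch_tip','lid_hinge']:
        for d in mark_of(c,n)[:1]:
            w=toW(c,d['point'],s); print(c,n,round(d['p'],2),w.round(4),((w[:2]-H)@U).round(4),((w[:2]-H)@N).round(4))
im=cv2.imread('pics/side7.png');cv2.imwrite('pics/side7c.png',cv2.resize(im[210:320,250:370],None,fx=5,fy=5,interpolation=cv2.INTER_CUBIC))
```

```text
s,n,z -0.1592 -0.0003 0.1265 F [0.2  0.27 0.51] t 9.8333
side lid_edge 0.57 [0.5264 0.061  0.0707] -0.1231 -0.0003
side latch_pin 0.78 [0.5214 0.0577 0.0339] -0.1286 -0.0024
side latch_tip 0.4 [0.4954 0.0572 0.0603] -0.1542 0.0029
side lid_hinge 0.92 [0.6462 0.0919 0.0447] 0.0006 0.0032
scene lid_edge 0.68 [0.5264 0.0601 0.0693] -0.1233 -0.0012
scene latch_pin 0.95 [0.5102 0.058  0.0363] -0.1395 0.0004
scene latch_tip 0.64 [ 6.099e-01 -6.710e-02 -3.000e-04] -0.0702 -0.1437
scene lid_hinge 0.97 [0.6457 0.0913 0.0407] -0.0 0.0027
wrist lid_edge 0.9 [0.5253 0.0602 0.0717] -0.1243 -0.0009
wrist latch_pin 0.91 [0.5101 0.0593 0.0416] -0.1393 0.0016
wrist latch_tip 0.7 [0.489  0.0557 0.0589] -0.1608 0.0028
wrist lid_hinge 0.65 [0.6425 0.0903 0.0404] -0.0033 0.0024
```

View pics/side7c.png

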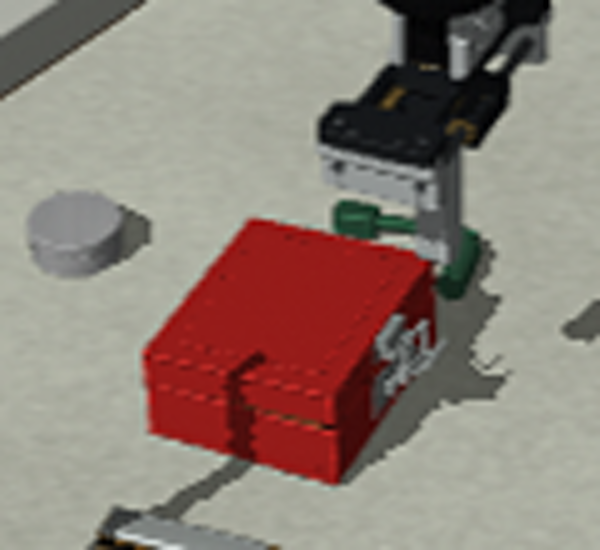

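View pics/wrist7.png

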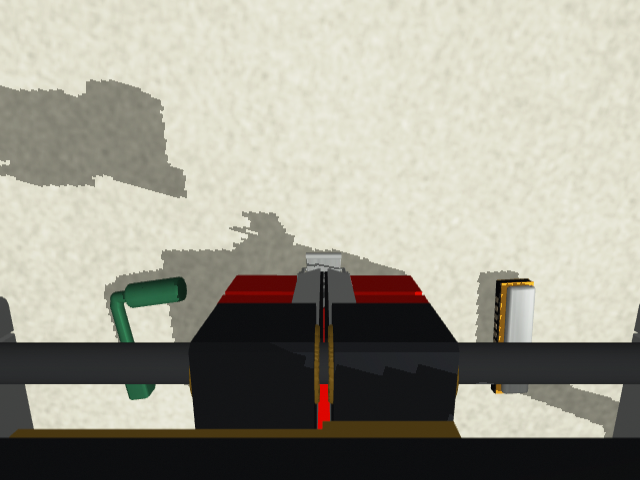

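Request:
servo_tool(increments="0 0 -0.012 0 0 0 0;0 0 -0.013 0 0 0 0;0 0 -0.012 0 0 0 0;0 0 -0.003 0 0 0 0;0 0 -0.003 0 0 0 0;0 0 -0.003 0 0 0 0;0 0 -0.003 0 0 0 0;0 0 -0.003 0 0 0 0;0 0 -0.003 0 0 0 0")

```text
clock: 11.33
tool_pos: [0.4911, 0.053, 0.0711]
ee_rot: [3.141, 0.0, 1.799]
contact_force: [0.3, 0.4, -0.4]
finger_gap: 0.005
```

Run:
```python
from h import *
s=st()
im=shot('side','s8.png')
im=cv2.imread('pics/s8.png');cv2.imwrite('pics/s8c.png',cv2.resize(im[210:320,250:370],None,fx=5,fy=5,interpolation=cv2.INTER_CUBIC))
```

```text
s,n,z -0.1592 -0.0003 0.0711 F [ 0.34  0.42 -0.37] t 11.3333
```

View pics/s8c.png

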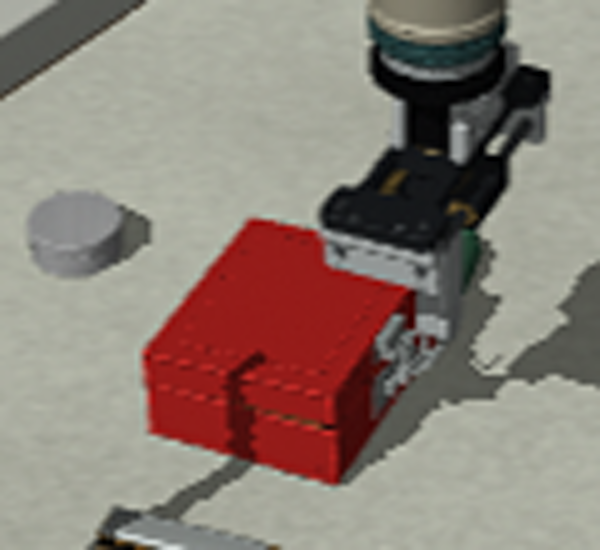

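Run:
```python
from h import *
s=st()
shot('wrist','w8.png')
for n in ['latch_pin','latch_tip','lid_edge']:
    for c in ['wrist','side']:
        for d in mark_of(c,n)[:1]:
            w=toW(c,d['point'],s); print(c,n,round(d['p'],2),w.round(4),((w[:2]-H)@U).round(4),((w[:2]-H)@N).round(4))
im=cv2.imread('pics/s8.png');cv2.imwrite('pics/s8d.png',cv2.resize(im[255:300,315:355],None,fx=12,fy=12,interpolation=cv2.INTER_CUBIC))
im=cv2.imread('pics/w8.png');cv2.imwrite('pics/w8d.png',cv2.resize(im[180:340,220:430],None,fx=3.5,fy=3.5,interpolation=cv2.INTER_CUBIC))
```

```text
s,n,z -0.1597 -0.0003 0.0706 F [ 0.46  0.52 -0.06] t 11.3833
wrist latch_pin 0.71 [0.5138 0.0577 0.0456] -0.136 -0.0007
side latch_pin 0.88 [0.5184 0.061  0.0363] -0.1309 0.0015
side latch_tip 0.42 [0.4957 0.057  0.0586] -0.1539 0.0026
side lid_edge 0.72 [0.5284 0.0609 0.0699] -0.1212 -0.0009
```

View pics/s8d.png

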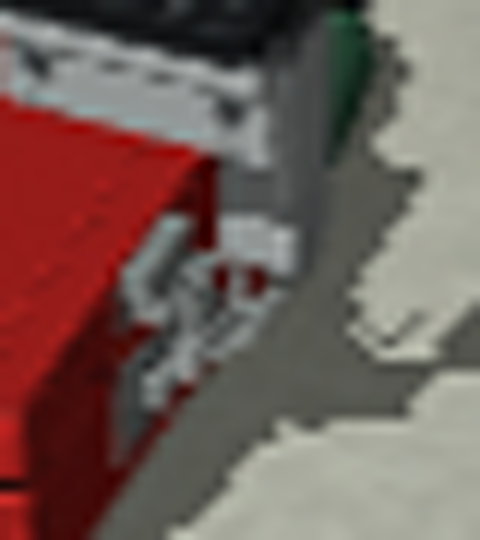

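View pics/w8d.png

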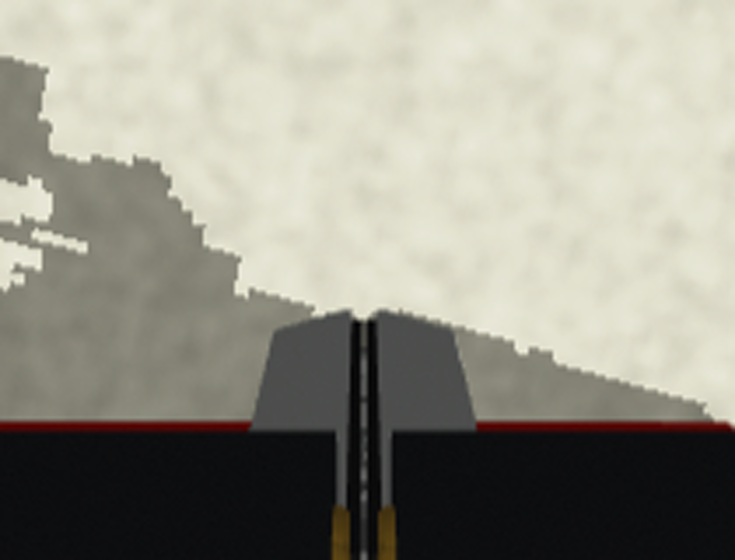

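Request:
servo_tool(increments="0 0 -0.002 0 0 0 0;0 0 -0.002 0 0 0 0;0 0 -0.002 0 0 0 0;0 0 -0.002 0 0 0 0")

```text
clock: 12.07
tool_pos: [0.4907, 0.0529, 0.0627]
ee_rot: [-3.141, -0.0, 1.799]
contact_force: [0.5, -0.1, -0.9]
finger_gap: 0.004
```

Run:
```python
from h import *
s=st()
im=shot('side','s9.png')
im=cv2.imread('pics/s9.png');cv2.imwrite('pics/s9d.png',cv2.resize(im[255:300,315:355],None,fx=12,fy=12,interpolation=cv2.INTER_CUBIC))
```

```text
s,n,z -0.1596 -0.0002 0.0627 F [ 0.48 -0.05 -0.91] t 12.0667
```

View pics/s9d.png

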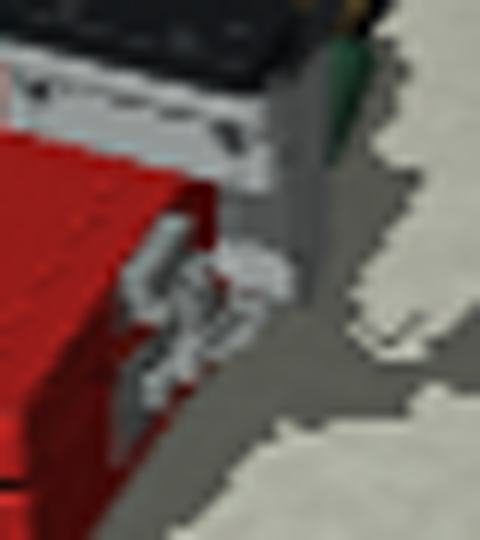

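Run:
```python
from h import *
c=get_calibration('side');R=np.array(c['R']);t=np.array(c['t'])
print('cam',-R.T@t)
def pj(s,n,z):
    p=H+s*U+n*N; X=R@np.array([p[0],p[1],z])+t
    return np.array([c['fx']*X[0]/X[2]+c['cx'],c['fy']*X[1]/X[2]+c['cy']])
k=12
out=[]
for f,tz in (('side7',.1265),('s8','.0711'),('s9',.0627)):
    tz=float(tz)
    im=cv2.imread(f'pics/{f}.png');cr=cv2.resize(im[255:300,315:355],None,fx=k,fy=k,interpolation=cv2.INTER_CUBIC)
    def dr(p,col):
        q=(p-[315,255]+.5)*k; cv2.circle(cr,(int(q[0]),int(q[1])),3,col,-1)
    for n in(-.012,.012):
        dr(pj(-.157,n,.057),(255,0,0)); dr(pj(-.134,n,.038),(255,0,0))
        for ds in(-.008,.008): dr(pj(-.1595+ds,n,tz-.022),(0,255,0))
    out.append(cr)
cv2.imwrite('pics/cmp.png',cv2.resize(np.hstack(out),None,fx=.55,fy=.55,interpolation=cv2.INTER_AREA))
```

```text
cam [-0.34328942  1.1796236   1.18636115]
```

View pics/cmp.png

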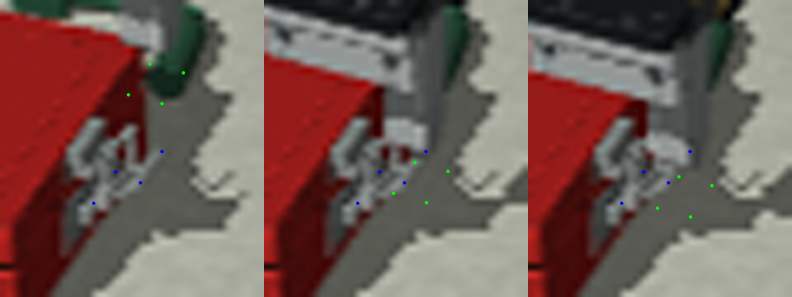

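Run:
```python
from h import *
def pj(cam,s,n,z):
    c=get_calibration(cam);R=np.array(c['R']);t=np.array(c['t'])
    p=H+s*U+n*N; X=R@np.array([p[0],p[1],z])+t
    return np.array([c['fx']*X[0]/X[2]+c['cx'],c['fy']*X[1]/X[2]+c['cy']])
out=[]
for f,cam,S,tz in (('side7','side',-.1592,.1265),('scene7','scene',-.1592,.1265),('s1','side',.0407,.2449)):
    im=cv2.imread(f'pics/{f}.png'); k=8
    o=pj(cam,S,0,tz).round()-[35,45]
    x,y=map(int,o);cr=cv2.resize(im[y:y+80,x:x+70],None,fx=k,fy=k,interpolation=cv2.INTER_CUBIC)
    for dz,col in((0,(255,0,0)),(.022,(0,255,0))):
      for n in(-.0125,.0125):
        for ds in(-.008,.008):
            q=(pj(cam,S+ds,n,tz-dz)-o+.5)*k; cv2.circle(cr,(int(q[0]),int(q[1])),4,col,-1)
    out.append(cr)
cv2.imwrite('pics/cmp2.png',cv2.resize(np.hstack(out),None,fx=.47,fy=.47,interpolation=cv2.INTER_AREA))
```

```text
(no output)
```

View pics/cmp2.png

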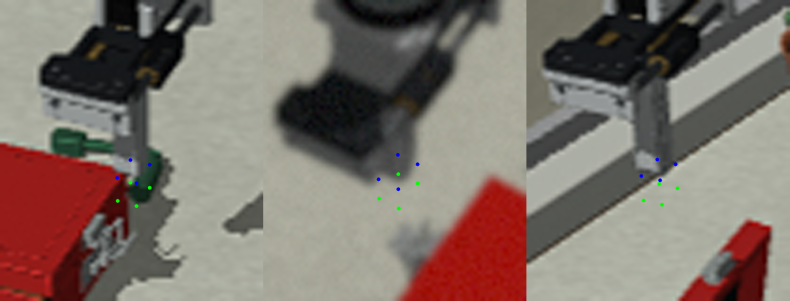

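Request:
servo_tool(increments="0 0 0.01 0 0 0 0;0 0 0 0.022 -0.098 0 0;0 0 0 0.022 -0.098 0 0;0 0 0 0 0 0 0;0 0 -0.003 0 0 0 0;0 0 -0.003 0 0 0 0;0 0 -0.003 0 0 0 0;0 0 -0.003 0 0 0 0;0 0 -0.003 0 0 0 0;0 0 0 0 0 0 0")

```text
clock: 12.95
tool_pos: [0.4908, 0.047, 0.0565]
ee_rot: [3.012, 0.016, 1.795]
contact_force: [-4.3, 0.5, 7.0]
finger_gap: 0.006
```

Run:
```python
from h import *
s=st();print(s['ee_rot'])
shot('side','s10.png')
im=cv2.imread('pics/s10.png');cv2.imwrite('pics/s10d.png',cv2.resize(im[225:305,290:370],None,fx=7,fy=7,interpolation=cv2.INTER_CUBIC))
```

```text
s,n,z -0.1609 -0.006 0.0565 F [-4.29  0.46  6.98] t 12.95
[3.01197824 0.0164302  1.79519271]
```

View pics/s10d.png

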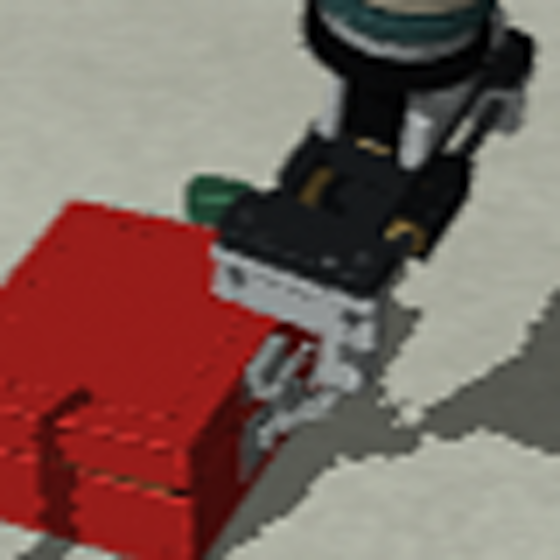

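Run:
```python
from h import *
s=st();print(s['joints'],s['tau'],s['moment'])
```

```text
s,n,z -0.1607 -0.006 0.0567 F [-3.22 -0.62  7.03] t 13.0
[ 0.03577135  0.62749581 -0.27962696  2.20071134  0.72387319  0.26369431
  0.91936569] [ -0.07042078 -40.3554976   -1.99129522  -8.78329396   0.29906921
  -0.97710203  -0.04409321] [0.00649145 0.66169528 0.04373888]
```

Request:
servo_tool(increments="0 0 0.008 0 0 0 0;0 0.003 0 -0.014 0.063 0 0;0 0.003 0 -0.014 0.063 0 0;0 0 0 0 0 0 0")

```text
clock: 13.33
tool_pos: [0.4955, 0.0553, 0.0652]
ee_rot: [3.135, 0.012, 1.796]
contact_force: [1.2, 0.2, -0.1]
finger_gap: 0.005
```

Run:
```python
from h import *
s=st();print(s['ee_rot'],s['joints'])
def pj(cam,s,n,z):
    c=get_calibration(cam);R=np.array(c['R']);t=np.array(c['t'])
    p=H+s*U+n*N; X=R@np.array([p[0],p[1],z])+t
    return np.array([c['fx']*X[0]/X[2]+c['cx'],c['fy']*X[1]/X[2]+c['cy']])
out=[]
for f,cam,S,tz in (('s9','side',-.1596,.0627),('s1','side',.0407,.2449)):
    im=cv2.imread(f'pics/{f}.png'); k=8
    o=pj(cam,S,0,tz).round()-[50,60]
    x,y=map(int,o);cr=cv2.resize(im[y:y+80,x:x+80],None,fx=k,fy=k,interpolation=cv2.INTER_CUBIC)
    def L(a,b,col):
        a=(pj(cam,*a)-o+.5)*k;b=(pj(cam,*b)-o+.5)*k;cv2.line(cr,tuple(map(int,a)),tuple(map(int,b)),col,1)
    for dz,col,hs,hn in((0,(255,0,0),.008,.0125),(.075,(0,255,255),.0375,.0885),(.060,(255,0,255),.0375,.0885)):
        c=[(S+i*hs,j*hn,tz+dz) for i,j in((1,1),(1,-1),(-1,-1),(-1,1))]
        for i in range(4): L(c[i],c[(i+1)%4],col)
    out.append(cr)
cv2.imwrite('pics/cmp3.png',cv2.resize(np.hstack(out),None,fx=.62,fy=.62,interpolation=cv2.INTER_AREA))
```

```text
s,n,z -0.1544 0.001 0.0652 F [ 1.15  0.21 -0.13] t 13.3333
[3.13544941 0.01204853 1.79637095] [ 0.13066342  0.67105855 -0.45675489  2.05587756  0.59136491  0.53841608
  1.03846184]
```

View pics/cmp3.png

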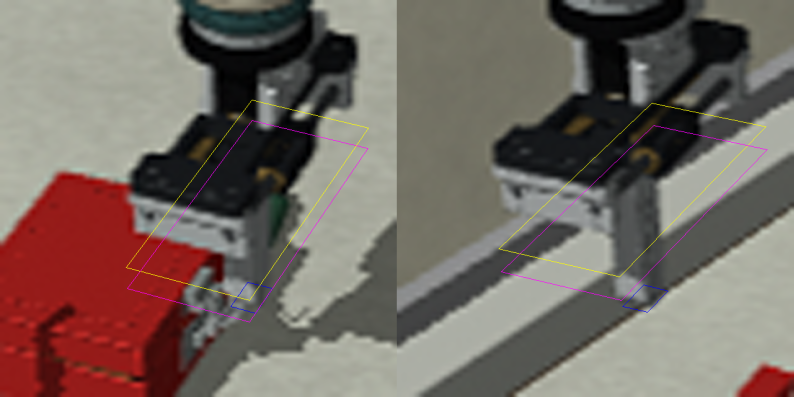

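Request:
servo_tool(increments="-0.0054 -0.0012 0 0 0 0 0;0 0 -0.003 0 0 0 0;0 0 -0.0025 0 0 0 0;0 0 -0.0025 0 0 0 0;0 0 -0.0025 0 0 0 0;0 0 -0.0025 0 0 0 0;0 0 -0.0025 0 0 0 0")

```text
clock: 13.92
tool_pos: [0.4794, 0.0496, 0.0489]
ee_rot: [-3.133, 0.018, 1.797]
contact_force: [-11.7, -0.9, 10.0]
finger_gap: 0.003
```

Run:
```python
from h import *
s=st();print(s['ee_rot'],s['joints'][5])
shot('side','s11.png')
im=cv2.imread('pics/s11.png');cv2.imwrite('pics/s11d.png',cv2.resize(im[225:305,290:370],None,fx=7,fy=7,interpolation=cv2.INTER_CUBIC))
```

```text
s,n,z -0.1714 -0.001 0.0489 F [-11.69  -0.88   9.97] t 13.9167
[-3.13295     0.01837103  1.79717224] 0.49428724375498545
```

View pics/s11d.png

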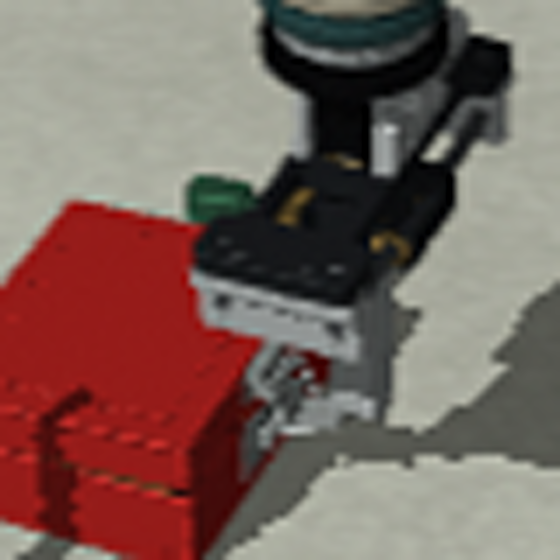

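Request:
servo_tool(increments="0 0 0.008 0 0 0 0;0 0 0.01 0 0 0 0;0 0 0.01 0 0 0 0;0 0 0 0 0 0 0;0 0 0 0 0 0 0")

```text
clock: 14.38
tool_pos: [0.4877, 0.0521, 0.0786]
ee_rot: [3.135, 0.015, 1.797]
contact_force: [-0.7, 0.1, 0.4]
finger_gap: 0.003
```

Run:
```python
from h import *
s=st();print(s['ee_rot'],s['joints'][5])
def pj(cam,s,n,z):
    c=get_calibration(cam);R=np.array(c['R']);t=np.array(c['t'])
    p=H+s*U+n*N; X=R@np.array([p[0],p[1],z])+t
    return np.array([c['fx']*X[0]/X[2]+c['cx'],c['fy']*X[1]/X[2]+c['cy']])
d=np.array(s['tool_pos'][:2])-H;S=d@U;n0=d@N;tz=s['tool_pos'][2]
out=[]
for cam in('side','scene'):
    shot(cam,cam+'12.png');im=cv2.imread(f'pics/{cam}12.png');k=12
    o=pj(cam,S,0,tz).round()-[20,20];x,y=map(int,o);cr=cv2.resize(im[y:y+45,x-10:x+35],None,fx=k,fy=k,interpolation=cv2.INTER_CUBIC);o=o-[10,0]
    c=[(S+i*.008,n0+j*.0125,tz) for i,j in((1,1),(1,-1),(-1,-1),(-1,1))]
    for i in range(4):
        a=(pj(cam,*c[i])-o+.5)*k;b=(pj(cam,*c[(i+1)%4])-o+.5)*k;cv2.line(cr,tuple(map(int,a)),tuple(map(int,b)),(255,0,0),1)
    c=[(-.157,.012,.057),(-.157,-.012,.057),(-.134,-.012,.038),(-.134,.012,.038)]
    for i in range(4):
        a=(pj(cam,*c[i])-o+.5)*k;b=(pj(cam,*c[(i+1)%4])-o+.5)*k;cv2.line(cr,tuple(map(int,a)),tuple(map(int,b)),(255,255,0),1)
    out.append(cr)
cv2.imwrite('pics/cmp4.png',cv2.resize(np.hstack(out),None,fx=.74,fy=.74))
```

```text
s,n,z -0.1628 -0.0003 0.0786 F [-0.74  0.12  0.45] t 14.3833
[3.1354129  0.01517974 1.79656719] 0.5553289771269844
```

View pics/cmp4.png

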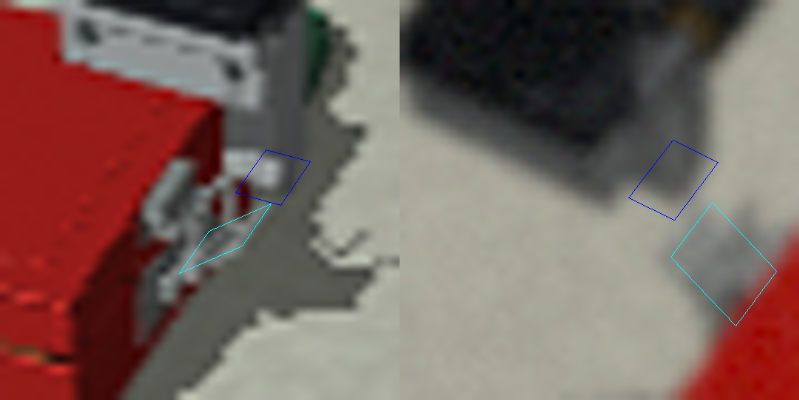

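Request:
servo_tool(increments="0.0076 0.0017 0 0 0 0 0;0 0 -0.006 0 0 0 0;0 0 -0.006 0 0 0 0;0 0 -0.003 0 0 0 0;0 0 0 0 0 0 0")

```text
clock: 14.9
tool_pos: [0.4932, 0.0536, 0.0614]
ee_rot: [3.141, 0.015, 1.797]
contact_force: [0.1, -0.2, 0.5]
finger_gap: 0.01
```

Request:
servo_tool(increments="0 0 -0.003 0 0 0 0;0 0 -0.003 0 0 0 0;0 0 0 0 0 0 0")

```text
clock: 15.15
tool_pos: [0.4916, 0.0532, 0.0563]
ee_rot: [-3.14, 0.016, 1.797]
contact_force: [-5.4, 0.1, 8.0]
finger_gap: 0.005
```

Request:
servo_tool(increments="0 0 -0.003 0 0 0 0;0 0 -0.003 0 0 0 0;0 0 0 0 0 0 0")

```text
clock: 15.4
tool_pos: [0.4903, 0.0525, 0.0501]
ee_rot: [-3.138, 0.017, 1.797]
contact_force: [-5.8, -1.3, 6.2]
finger_gap: 0.004
```

Run:
```python
from h import *
s=st();print(s['ee_rot'],s['joints'][5])
shot('side','s13.png')
im=cv2.imread('pics/s13.png');cv2.imwrite('pics/s13d.png',cv2.resize(im[235:305,300:370],None,fx=8,fy=8,interpolation=cv2.INTER_CUBIC))
```

```text
s,n,z -0.1601 -0.0006 0.0501 F [-5.77 -1.3   6.22] t 15.4
[-3.13793959  0.01668794  1.79713708] 0.5101579557842243
```

View pics/s13d.png

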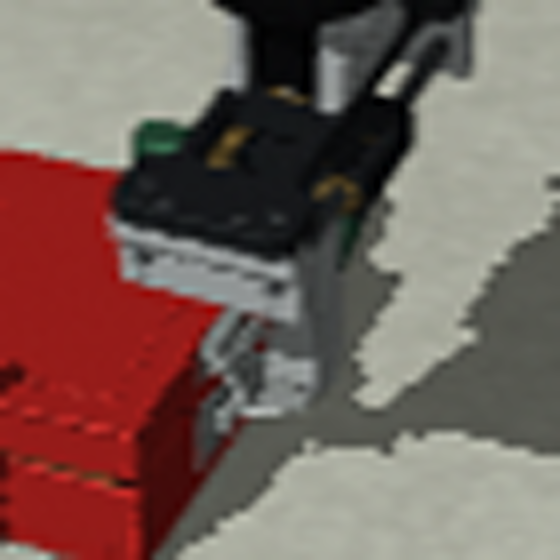

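Request:
servo_tool(increments="0 0 -0.003 0 0 0 0;0 0 -0.003 0 0 0 0;0 0 -0.003 0 0 0 0;0 0 -0.003 0 0 0 0")

```text
clock: 15.78
tool_pos: [0.4916, 0.0526, 0.0384]
ee_rot: [-3.14, 0.017, 1.797]
contact_force: [-3.3, -1.2, 4.3]
finger_gap: 0.006
```

Run:
```python
from h import *
s=st();print(s['ee_rot'],s['joints'][5])
shot('side','s14.png')
im=cv2.imread('pics/s14.png');cv2.imwrite('pics/s14d.png',cv2.resize(im[235:305,300:370],None,fx=8,fy=8,interpolation=cv2.INTER_CUBIC))
```

```text
s,n,z -0.1588 -0.0008 0.0384 F [-3.3  -1.17  4.25] t 15.7833
[-3.14030701  0.01660836  1.79682799] 0.48102520124687315
```

View pics/s14d.png

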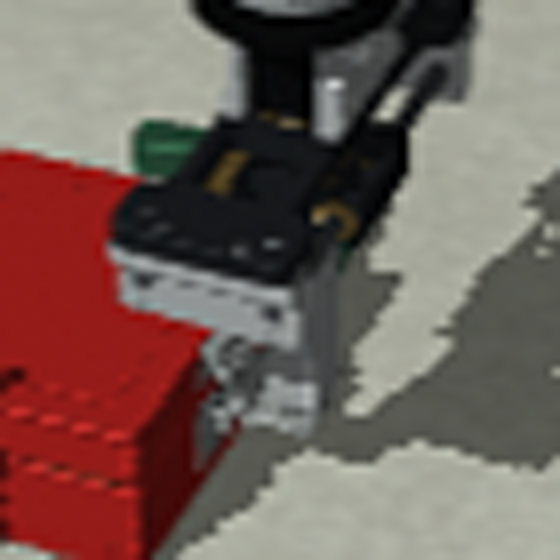

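Request:
servo_tool(increments="0 0 -0.003 0 0 0 0;0 0 -0.003 0 0 0 0;0 0 -0.003 0 0 0 0;0 0 -0.003 0 0 0 0;0 0 0 0 0 0 0")

```text
clock: 16.25
tool_pos: [0.4946, 0.0541, 0.0262]
ee_rot: [3.138, 0.014, 1.797]
contact_force: [-0.8, -0.0, -0.3]
finger_gap: 0.005
```

Run:
```python
from h import *
s=st();print(s['ee_rot'],s['joints'][5])
shot('side','s15.png')
im=cv2.imread('pics/s15.png');cv2.imwrite('pics/s15d.png',cv2.resize(im[235:305,300:370],None,fx=8,fy=8,interpolation=cv2.INTER_CUBIC))
```

```text
s,n,z -0.1556 0.0001 0.0262 F [-0.82 -0.   -0.32] t 16.25
[3.13751626 0.01443356 1.79717586] 0.44891031493043076
```

View pics/s15d.png

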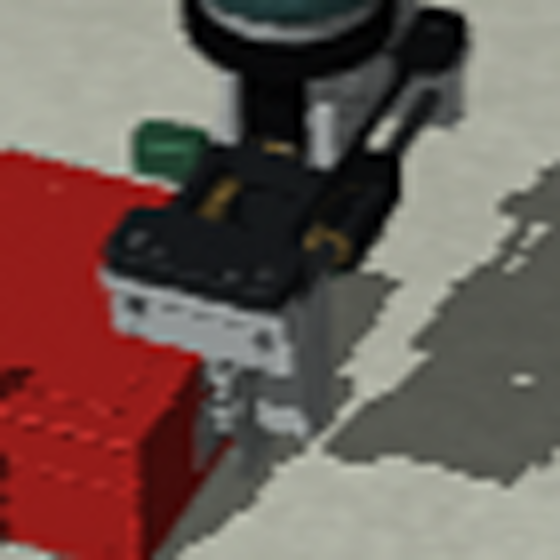

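Request:
servo_tool(increments="-0.008 -0.002 0 0 0 0 0;-0.008 -0.002 0 0 0 0 0;-0.008 -0.002 0 0 0 0 0;0 0 0.02 0 0 0 0;0 0 0.03 0 0 0 0;0 0 0.03 0 0 0 0;0 0 0.03 0 0 0 0;0 0 0.03 0 0 0 0;0 0 0.03 0 0 0 0;0 0 0 0 0 0 0;0 0 0 0 0 0 0")

```text
clock: 17.22
tool_pos: [0.4705, 0.0473, 0.1978]
ee_rot: [3.135, 0.017, 1.796]
contact_force: [-0.1, -0.5, -0.5]
finger_gap: 0.007
```

Run:
```python
from h import *
s=st()
for c in ['side','scene','wrist']:
    s,im=shot(c,c+'16.png')
    for n in ['case','lid_edge','latch_pin','latch_tip','lid_hinge','winder','harmonica','pick_tin']:
        for d in mark_of(c,n)[:1]:
            w=toW(c,d['point'],s); print(c,n,round(d['p'],2),w.round(4),((w[:2]-H)@U).round(4),((w[:2]-H)@N).round(4))
im=cv2.imread('pics/side16.png');cv2.imwrite('pics/side16c.png',cv2.resize(im[235:320,270:370],None,fx=7,fy=7,interpolation=cv2.INTER_CUBIC))
```

```text
s,n,z -0.1806 -0.0012 0.1978 F [-0.13 -0.54 -0.49] t 17.2167
side case 0.81 [ 0.5848  0.0747 -0.0017] -0.0631 0.0001
side lid_edge 0.57 [0.5218 0.0597 0.0641] -0.1278 -0.0005
side latch_pin 0.95 [0.5203 0.0599 0.0332] -0.1293 0.0
side latch_tip 0.6 [0.5156 0.0627 0.0093] -0.1332 0.0038
side lid_hinge 0.9 [0.6501 0.0893 0.0455] 0.0038 -0.0003
side winder 0.76 [ 6.116e-01 -6.800e-02 -1.000e-04] -0.0687 -0.1451
side harmonica 0.65 [5.397e-01 2.324e-01 4.000e-04] -0.0719 0.1639
side pick_tin 0.5 [ 0.7866  0.0531 -0.0039] 0.1289 -0.066
scene case 0.73 [ 0.5868  0.0725 -0.001 ] -0.0616 -0.0026
scene lid_edge 0.84 [0.5222 0.0605 0.0622] -0.1272 0.0002
scene latch_pin 0.6 [0.5156 0.0573 0.0342] -0.1345 -0.0015
scene latch_tip 0.25 [ 0.4264 -0.4548  0.0028] -0.3354 -0.4809
scene lid_hinge 0.61 [0.6456 0.0891 0.0401] -0.0006 0.0005
scene winder 0.7 [ 0.6099 -0.0689 -0.0024] -0.0706 -0.1456
scene harmonica 0.72 [ 0.5406  0.2247 -0.0027] -0.0727 0.1561
scene pick_tin 0.63 [ 0.7895  0.0417 -0.002 ] 0.1291 -0.0778
wrist case 0.75 [0.583  0.0763 0.0014] -0.0644 0.002
wrist latch_pin 0.91 [0.5127 0.0588 0.0432] -0.1369 0.0006
wrist latch_tip 0.46 [0.5124 0.0641 0.0079] -0.136 0.0059
wrist lid_hinge 0.72 [0.6435 0.0909 0.041 ] -0.0022 0.0028
wrist harmonica 0.81 [0.5401 0.228  0.0036] -0.0725 0.1595
```

View pics/side16c.png

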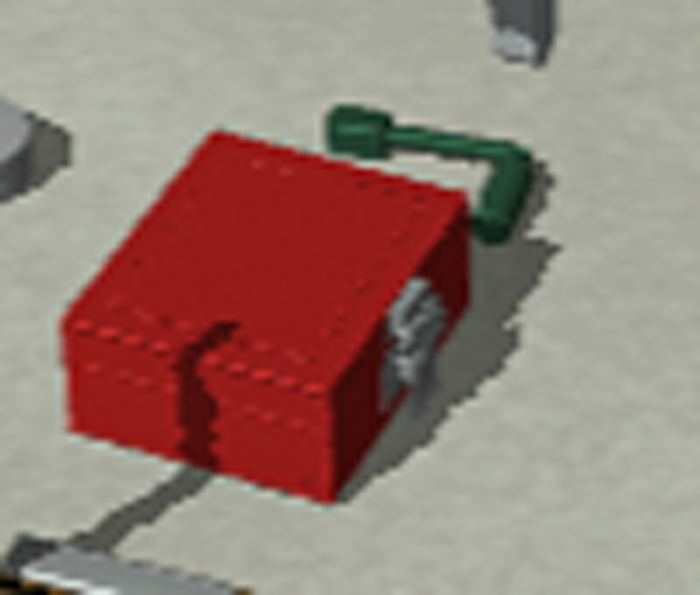

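View pics/wrist16.png

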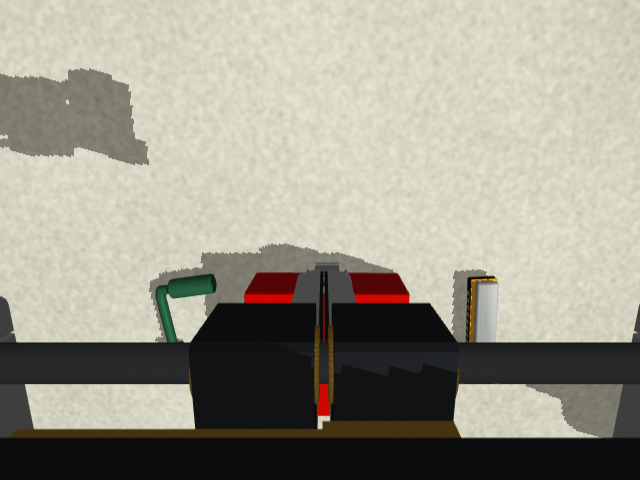

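The side picture shows the lid shut with no gap along the seam, and the lever hanging along the front at about (425, 340) in the crop. The lid edge measures z ≈ 0.063 and the lever tip z ≈ 0.009. The case has not moved, so I'm handing the job in.

```bash
python3 -c "
from plant import *
print(job_done())"
```

```text
the job is handed in; nothing more can be done
None
```

The case is shut and latched. I swung the lid down from behind with closed fingertips and let it settle on its bumpers. I then pushed the thumb lever down past centre until it snapped over, backed off and handed in at about 17 s.

**Last checks:**
- **Lid:** its front edge measures z ≈ 62–64 mm (64 when shut), and the side picture shows no gap along the seam.
- **Latch:** the lever tip is at z ≈ 8–9 mm, hanging along the front. The scene camera's fix on the tip was a false, low-confidence hit, so I ignored it.
- **Case and bystanders:** the case origin, hinge and pin agree with the starting estimates within a few mm, about what the networks can resolve. The winder and harmonica also match, as does the pick tin in the scene view. I did not re-measure the mug, songbook, screwdriver or tuner mount, but the arm never went near them.
- **Forces:** the highest reading I saw was about 12 N sideways and 10 N up at the lever, and it was near zero at the end. I read force only at the end of each move.

**What disagreed or went wrong:**
- **Fingertip position:** the pictures and first lever contact put the fingertips at about the reported TCP, not 22 mm ahead of it. The fingers were therefore about 22 mm higher over the lid than I planned. It probably sank the last part onto its bumpers by itself; I saw no slam, but I did not measure its speed.
- **Lever push:** the first two pushes were stopped partway. The first used a tilted tool that joint 6 could not fully reach, and in the second the finger was pushed outwards. The lever sprang back open, and the third push, placed further in, latched it.

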